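# Stack a swivel lug set on the slide-track post

## Task

Stack the lug set on the upright post of the blue fixture block, from the bottom up in this order: the wide black insert, the gold tube lug, the narrow black insert, and the pointed chrome spur tip as the cap, point up. Each part goes all the way down over the post so that it sits flat on the block or on the part below. Leave the drum key, the tension rod and the copper wing nut where they lie.

Things in the scene. Friction and masses are not known exactly. Their poses are not given: they have to be found in the camera images.
- fixture_block: Target. Blue block, 58 x 60 mm, on a brass slide track (64 x 310 mm, 14 mm high) fixed to the counter. Mid-top stands a steel post, 14 mm thick, 70 mm tall, its last 10 mm tapering to 4 mm. Origin: on the post axis, 7 mm above the counter; block top 30 mm and post tip 100 mm above it. z up, y along the track. It slides along y if pushed over 4 N; where it stands does not matter.
- wide_insert: Black nylon swivel insert, the wider of the two: a plain ring of 48 mm outer diameter, 14 mm high, with a 20 mm through hole. Lies flat. Origin: centre of its underside; z up along the hole. About 30 g.
- tube_lug: Gold tube lug: a short upright tube of 38 mm outer diameter, 26 mm high, with a 20 mm through hole. Origin: centre of its underside; z up along the hole. About 90 g.
- narrow_insert: Black nylon swivel insert, the narrower of the two: a plain ring of 30 mm outer diameter, 14 mm high, with a 20 mm through hole. Lies flat. Origin: centre of its underside; z up along the hole. About 20 g.
- spur_tip: Chrome spur tip, standing point up: a cylinder of 32 mm diameter up to 28 mm high, then a cone to a blunt point at 46 mm. A round blind hole of 20 mm diameter runs 24 mm up into it from below. Origin: centre of its underside; z up along its axis towards the point. About 80 g.
- drum_key: Bystander. Dark steel T-shaped drum key lying flat among the parts, 41 x 46 mm, 10 mm high. Origin: on its underside near the middle.
- tension_rod: Bystander. Steel tension rod, 96 mm long, 7 mm thick, with a 12 mm square head and nut, lying beside the track. Origin: middle of its length, on the counter; x along the rod.
- wing_nut: Bystander. Copper-coloured wing nut standing beside the track, 44 mm across the wings, 16 mm high. Origin: centre of its underside.
Things that resemble listed ones, but are neither listed nor needed, are in the scene too. Of the things like the tube_lug, leave any that is purple; of the rest the larger one is meant. Leave any green or pink look-alike of the narrow_insert alone.

How it is judged:
On the way, in this order (a step that is already met when the one before it is completed fails the run):
1. the wide black insert is down over the post in its place and let go (horizontal distance between wide_insert and fixture_block below 0.008 m and z of wide_insert in the frame of fixture_block between 0.025 and 0.035 m and angle between wide_insert's own z axis and vertical below 0.15 rad and contact force between the fingers and wide_insert below 0.1 N), for 0.2 s.
2. the gold tube lug is down over the post in its place and let go (horizontal distance between tube_lug and fixture_block below 0.008 m and z of tube_lug in the frame of fixture_block between 0.039 and 0.049 m and angle between tube_lug's own z axis and vertical below 0.15 rad and contact force between the fingers and tube_lug below 0.1 N), for 0.2 s.
3. the narrow black insert is down over the post in its place and let go (horizontal distance between narrow_insert and fixture_block below 0.008 m and z of narrow_insert in the frame of fixture_block between 0.065 and 0.075 m and angle between narrow_insert's own z axis and vertical below 0.15 rad and contact force between the fingers and narrow_insert below 0.1 N), for 0.2 s.
4. the chrome spur tip is down over the post in its place and let go (horizontal distance between spur_tip and fixture_block below 0.008 m and z of spur_tip in the frame of fixture_block between 0.079 and 0.089 m and angle between spur_tip's own z axis and vertical below 0.15 rad and contact force between the fingers and spur_tip below 0.1 N), for 0.2 s.
At the end, for the whole second after the job is handed in: On the block's post, from the bottom: wide insert, tube lug, narrow insert, spur tip; each within 8 mm of the post's axis, within 5 mm of its height when fully down (0, 14, 40 and 54 mm above the block's top), tilted less than 0.15 rad, at rest and released (all of step 1 and all of step 2 and all of step 3 and all of step 4 and linear speed of each of wide_insert, tube_lug, narrow_insert, spur_tip below 0.02 m/s); the robot touches nothing.
It fails at once if the drum key is moved more than 25 mm (distance of drum_key from where it was at the start of the episode above 0.025 m).
It fails at once if the tension rod is moved more than 25 mm (distance of tension_rod from where it was at the start of the episode above 0.025 m).
It fails at once if the wing nut is moved more than 25 mm (distance of wing_nut from where it was at the start of the episode above 0.025 m).
It also fails if it takes over 120 s, if anything falls off the work surface, if the arm or the gripper's body presses on something with over 40 N, if the wrist force passes 120 N, or if a joint passes its speed limit or range.

## Robot

A 6-joint arm with a two-finger parallel gripper is mounted at the origin on the work surface. World frame = base frame: x ahead of the robot, y to its left, z up, the work surface at z = 0. Lengths are in m, angles in rad, forces in N, time in s.
With the tool pointing down it reaches from about 0.35 to 0.975 m from the base axis. Payload 7.1 kg.
Tool frame: the origin (TCP) lies on the centre line of the jaws, within the pads' length; the fingertips stand 25 mm ahead of it and the grasp point (between the pads) lies 6 mm ahead of it; x points along the fingers, y is the direction in which the jaws open and shut, and the axes are right-handed (so a half turn about x gives the same grasp; the last joint's range is limited). The gripper opens to 88 mm and grips with 3 to 60 N. Pads are 20 mm wide; open, the fingers measure 115 mm over their backs; the gripper's body (75 mm by 178 mm) begins 61 mm behind the grasp point.
Start: joints at [1.289, 0.423, 1.63, -0, 1.089, -0.019], TCP at [0.162, 0.604, 0.248] pointing down, gripper open.
Joint ranges: [-3, 3], [-0.9, 2.11], [0.09, 2.58], [-1.31, 4.45], [0.11, 2.69], [-2.54, 2.54]. Speed limits (rad/s): [2.39, 2.39, 3.01, 3.14, 3.14, 3.14].

## Interface

Orientations are given as a unit quaternion [w, x, y, z].
In Python, from workcell import manip gives the robot as it stands. The module is installed in compiled form; this text tells all that it offers.
- The arm moves only by the tool servo_tool, never from a script. Its argument "motion" is one flat list of numbers, 5 for each row, row after row: the shift along the tool's x, y, z in mm, then the turn about the tool's x in degrees, then the closure in counts, from 0 (fully open) to 255 (shut). In form: [x, y, z, twist, jaw, x, y, z, twist, jaw, ...]. A call has 1 to 8 rows; each row is the pose to reach, as a shift and turn from the pose commanded when the call began, along the tool's axes at that moment; what a row does not reach only later rows make up. A row lasts 1/12 s, in which the tool goes at most 41.7 mm and 7.16 degrees, less where a joint would pass 70% of its speed; a pose out of reach is approached as far as the arm can. A call with a gripper value outside its range is refused whole. The fingers move at their own pace and stop on an object; "newtons" is the grip in N (left out, the last holds). Time passes only in rows, so rows that repeat a pose let the fingers close. It gives the time, the measured TCP pose, the force and the opening at its end, in the units of the state.
- manip.get_state(): the state, without advancing time (a new reading comes with each control period).
- manip.grab_frame(name): name is "scene" or "top"; returns (picture, depth): 384x512x3 uint8, red, green, blue; 384x512 float32, m along the optical axis (not along the pixel's ray), 0 where there is no reading.
- manip.camera_model(name): a dict with "fov_y" (degrees; the focal length in pixels is half the picture's height over the tangent of half this angle, whatever the lens; pixels are square), "cx", "cy" (the principal point, pixels), "R" (3x3) and "t" (3): a world point X has camera coordinates R X + t. Camera axes: x right, y down, z forward; pixel columns grow to the right and rows downward; lengths in m; the calibration is good to about 2 mm. A picture is of the moment at which its call begins. camera_model takes no time and is no camera call.
- manip.finish_job(): hands the job in, once; it reports no verdict.
The state is a dict: "time_s": time; "joints": joint angles; "joint_vel": joint speeds; "joint_efforts": joint torques, N m; "position": TCP position; "orientation": TCP orientation; "wrist_force": force on the tool from outside, world axes, zero at the start; "moment": the same for the moment, N m; "gripper_width": opening from 0.0 (shut) to 1.0 (fully open).
Only numpy, scipy, OpenCV 4.12 (cv2) and the standard library are available. Lean on these libraries where they do the work, as an engineer would, in place of code of your own. Each camera call takes 0.05 s, during which the arm holds its last target.

## Working session

There is one attempt and no reset: what is moved stays moved. The work goes in short steps, Python scripts to look and compute and a tool call to move; the robot and the scene stay as the last step left them, time stands still between calls to the robot, and variables do not carry over. Pictures are saved under pics/ and viewed, and the job is handed in when it is done.

Besides the shell and the picture viewer there is one more tool, called after "Emit:" by a JSON object that holds its "name" and its "arguments", one argument or row to a line. servo_tool: Moves the arm, as the interface text tells. Its arguments: {"type":"object","properties":{"motion":{"type":"array"},"newtons":{"type":"number"}},"required":["motion"]}

```bash
mkdir -p pics; python3 - <<'E'
from workcell import manip
import cv2, numpy as np
print(manip.get_state())
for n in("scene","top"):
    p,d=manip.grab_frame(n); np.savez(n+"0.npz",p=p,d=d)
    cv2.imwrite(f"pics/{n}0.png",cv2.resize(p[:,:,::-1],(800,600),interpolation=cv2.INTER_CUBIC))
    print(n,manip.camera_model(n))
E
```

```text
{'time_s': 0.0, 'joints': array([ 1.28898952e+00,  4.23831986e-01,  1.63067889e+00,  1.98797379e-05,
        1.08858555e+00, -1.89625719e-02]), 'joint_vel': array([-0.00073413,  0.00033142,  0.00054176,  0.00032146,  0.00018037,
       -0.00126529]), 'joint_efforts': array([-1.92225481e-03, -5.44612491e+01, -2.73647118e+01,  6.41006394e-02,
        2.29438744e-02, -1.32198779e-04]), 'position': array([0.16219849, 0.60305844, 0.24691156]), 'orientation': array([ 0.70092264,  0.09214067,  0.70109425, -0.09319013]), 'wrist_force': array([-0.82351436, -0.66868576,  0.68543798]), 'moment': array([-0.03029551, -0.00075495,  0.03911758]), 'gripper_width': 0.9980944439620508}
scene {'fov_y': 44.02955496119642, 'cx': 255.3991316723234, 'cy': 194.09941339162123, 'R': array([[ 0.65904229,  0.75198953,  0.01322895],
       [ 0.57985612, -0.49682572, -0.645702  ],
       [-0.47898867,  0.43321581, -0.7634749 ]]), 't': array([-0.32977935, -0.28603782,  1.42522598])}
top {'fov_y': 50.87022796834067, 'cx': 257.8369673529437, 'cy': 195.26405132825352, 'R': array([[ 0.01694891, -0.99967862,  0.0188518 ],
       [-0.99175843, -0.01920344, -0.12667453],
       [ 0.12699584, -0.01654943, -0.99176518]]), 't': array([-0.01592619,  0.50106504,  0.90108243])}
```

View pics/scene0.png

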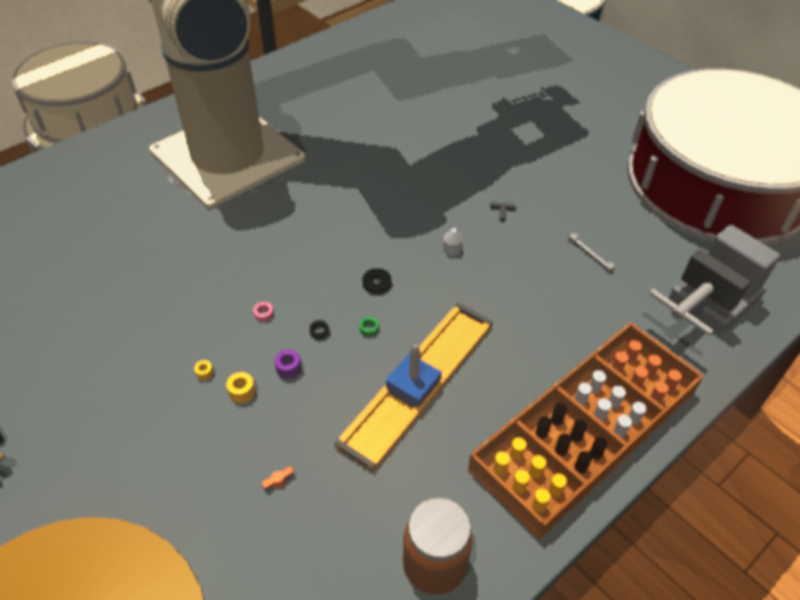

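View pics/top0.png

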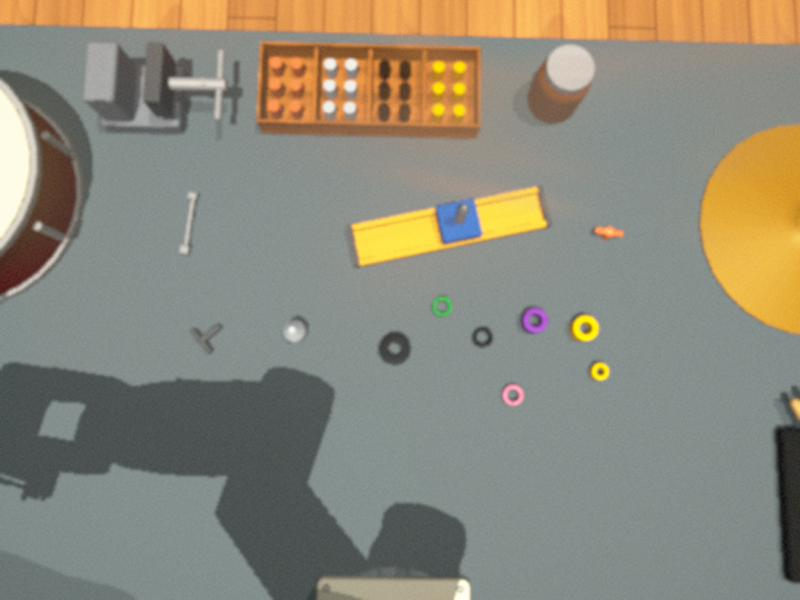

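The top view shows, in 800x600 pixels, the wide insert at (394,348), narrow insert at (482,337), large gold lug at (585,328), spur tip at (294,330), and block with post at (459,220). The small gold, purple, green and pink parts are look-alikes. Next I'll measure positions.

```bash
cat > h.py <<'E'
import numpy as np, cv2
from workcell import manip
def ray(n,u,v):
    c=manip.camera_model(n); f=192/np.tan(np.radians(c['fov_y']/2))
    R,t=c['R'],c['t']; C=-R.T@t
    d=R.T@np.array([(u-c['cx'])/f,(v-c['cy'])/f,1.]); return C,d
def atz(n,u,v,z):
    C,d=ray(n,u,v); return C+d*(z-C[2])/d[2]
def proj(n,X):
    c=manip.camera_model(n); f=192/np.tan(np.radians(c['fov_y']/2))
    p=c['R']@np.asarray(X,float)+c['t']; return np.array([c['cx']+f*p[0]/p[2],c['cy']+f*p[1]/p[2]])
def cloud(n,d):
    c=manip.camera_model(n); f=192/np.tan(np.radians(c['fov_y']/2))
    v,u=np.mgrid[:384,:512]
    P=np.stack([(u-c['cx'])/f*d,(v-c['cy'])/f*d,d],-1)
    return (P-c['t'])@c['R']
E
python3 - <<'E'
from h import *
K=.64
obj=dict(wide=(394,348,.014),narrow=(482,337,.014),gold=(585,328,.026),spur=(294,330,.046),purple=(535,320,.02),green=(442,306,.01),block=(459,220,.03),key=(207,337,.01),smallgold=(600,371,.02))
z=np.load('top0.npz'); P=cloud('top',z['d'])
zs=np.load('scene0.npz'); Q=cloud('scene',zs['d'])
for k,(u,v,h) in obj.items():
    X=atz('top',u*K,v*K,h)
    for nm,W in(('top',P),('scene',Q)):
        m=(np.hypot(W[...,0]-X[0],W[...,1]-X[1])<.035)&(W[...,2]>.006)&(W[...,2]<.15)
        p=W[m]
        if len(p)==0: print(k,nm,'none');continue
        hz=np.percentile(p[:,2],90); q=p[p[:,2]>hz-.006]
        print(k,nm,X.round(4),len(p),'med z',np.percentile(p[:,2],[10,50,90,100]).round(4),'mid xy',((q.min(0)+q.max(0))/2).round(4)[:2],'ext',np.ptp(q,axis=0).round(4)[:2])
ims=[]
for (u,v) in [(394,348),(482,337),(585,328),(294,330),(459,220),(207,337)]:
    u=int(u*K);v=int(v*K); c=z['p'][v-24:v+24,u-24:u+24,::-1]
    ims.append(cv2.resize(c,(264,264),interpolation=cv2.INTER_NEAREST))
cv2.imwrite('pics/crops.png',np.vstack([np.hstack(ims[:3]),np.hstack(ims[3:])]))
E
```

```text
wide top [0.4387 0.005  0.014 ] 273 med z [0.0114 0.0139 0.0163 0.0189] mid xy [0.4382 0.0054] ext [0.0469 0.0469]
wide scene [0.4387 0.005  0.014 ] 202 med z [0.0086 0.012  0.0144 0.0162] mid xy [0.4411 0.0021] ext [0.0487 0.0466]
narrow top [ 0.4576 -0.1268  0.014 ] 78 med z [0.0098 0.0139 0.0163 0.018 ] mid xy [ 0.4581 -0.126 ] ext [0.0264 0.0287]
narrow scene [ 0.4576 -0.1268  0.014 ] 82 med z [0.0084 0.0121 0.0144 0.0158] mid xy [ 0.4598 -0.1293] ext [0.0305 0.0294]
gold top [ 0.4729 -0.2789  0.026 ] 205 med z [0.0119 0.0248 0.0275 0.0311] mid xy [ 0.4739 -0.279 ] ext [0.0354 0.0374]
gold scene [ 0.4729 -0.2789  0.026 ] 252 med z [0.0101 0.0227 0.0263 0.0284] mid xy [ 0.4764 -0.2817] ext [0.0379 0.0363]
spur top [0.4602 0.1501 0.046 ] 165 med z [0.0264 0.034  0.0437 0.0477] mid xy [0.4611 0.155 ] ext [0.0184 0.0204]
spur scene [0.4602 0.1501 0.046 ] 151 med z [0.0102 0.0278 0.0391 0.0449] mid xy [0.4665 0.1511] ext [0.0242 0.0205]
purple top [ 0.4841 -0.2056  0.02  ] 187 med z [0.0141 0.0254 0.028  0.03  ] mid xy [ 0.4844 -0.2034] ext [0.0358 0.0369]
purple scene [ 0.4841 -0.205
[... 360 characters left out ...]
0895  0.03  ] 644 med z [0.0302 0.037  0.0523 0.1073] mid xy [ 0.6297 -0.0871] ext [0.0124 0.0133]
block scene [ 0.6328 -0.0895  0.03  ] 761 med z [0.0161 0.0355 0.0683 0.1064] mid xy [ 0.6342 -0.0914] ext [0.0134 0.0119]
key top [0.4503 0.285  0.01  ] 136 med z [0.0074 0.0095 0.0119 0.0137] mid xy [0.45   0.2901] ext [0.0426 0.0444]
key scene [0.4503 0.285  0.01  ] 63 med z [0.0065 0.008  0.0106 0.0124] mid xy [0.4532 0.2866] ext [0.0402 0.045 ]
smallgold top [ 0.4097 -0.3019  0.02  ] 84 med z [0.0089 0.0161 0.0189 0.02  ] mid xy [ 0.4096 -0.3014] ext [0.0211 0.0231]
smallgold scene [ 0.4097 -0.3019  0.02  ] 99 med z [0.0074 0.0145 0.0172 0.0192] mid xy [ 0.4112 -0.3039] ext [0.0265 0.0252]
```

View pics/crops.png

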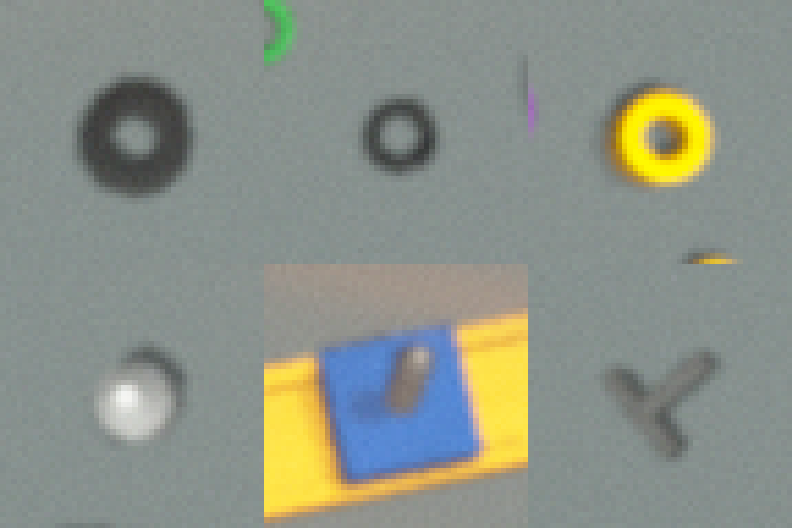

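The two cameras disagree by about 3 mm, so I'll average them and check again while each part is held. I'm turning the jaws so they open along world x and moving over the wide insert.

Emit:
{"name": "servo_tool", "arguments": {
  "motion": [0,-32,26,7,0,0,-64,52,14,0,0,-96,78,21,0,0,-128,104,28,0,0,-160,130,35,0,0,-192,157,42,0,0,-224,184,49,0,0,-254,212,56,0],
  "newtons": 15
}}

```text
time_s: 0.77
position: [0.3009, 0.3011, 0.2475]
orientation: [0.574, 0.412, 0.574, -0.413]
wrist_force: [1.2, 0.1, -0.4]
gripper_width: 0.999
```

```bash
cat >> h.py <<'E'
from scipy.spatial.transform import Rotation as Ro
def tool(X=None):
    s=manip.get_state(); q=s['orientation']; R=Ro.from_quat([q[1],q[2],q[3],q[0]]).as_matrix()
    yaw=np.degrees(np.arctan2(R[1,1],R[0,1]))
    print('t',round(s['time_s'],2),'pos',s['position'].round(4),'yaw',yaw.round(2),'tiltdot',R[:,0].round(4),'w',round(s['gripper_width']*88,1),'F',s['wrist_force'].round(2),'j',s['joints'].round(2))
    if X is not None: print('shift mm',((np.asarray(X)-s['position'])@R*1000).round(1))
E
python3 -c "
from h import *
tool([.4397,.0037,.10])"
```

```text
t 0.77 pos [0.3009 0.3011 0.2475] yaw 18.64 tiltdot [-3.e-04 -3.e-04 -1.e+00] w 87.9 F [ 1.2   0.12 -0.39] j [ 0.76  0.13  2.05 -0.    0.97  0.43]
shift mm [147.6  36.5 326.1]
```

Emit:
{"name": "servo_tool", "arguments": {
  "motion": [0,5,40,6,0,0,9,80,12,0,0,14,120,18.6,0,0,18,160,18.6,0,0,23,200,18.6,0,0,27,240,18.6,0,0,32,280,18.6,0,0,36.5,319,18.6,0]
}}

```text
time_s: 1.43
position: [0.4395, 0.0112, 0.2477]
orientation: [0.501, 0.499, 0.501, -0.499]
wrist_force: [0.4, -0.3, -0.5]
gripper_width: 1.002
```

```bash
python3 -c "
from h import *
tool([.4397,.0037,.10])"
```

```text
t 1.43 pos [0.4395 0.0112 0.2477] yaw 0.32 tiltdot [ 0.  0. -1.] w 88.2 F [ 0.4  -0.33 -0.54] j [-0.    0.15  2.02  0.    0.97 -0.01]
shift mm [147.7   0.2   7.5]
```

Descend to just above it and look, to check where the fingers are relative to the ring.

Emit:
{"name": "servo_tool", "arguments": {
  "motion": [40,0,7.5,0.3,0,80,0,7.5,0.3,0,120,0,7.5,0.3,0,160,0,7.5,0.3,0,182,0,7.5,0.3,0,182,0,7.5,0.3,0]
}}

```text
time_s: 1.93
position: [0.4359, 0.0057, 0.0617]
orientation: [0.498, 0.498, 0.502, -0.502]
wrist_force: [-0.3, 1.1, 1.2]
gripper_width: 0.998
```

```bash
cat > look.py <<'E'
import sys
from h import *
tag=sys.argv[1]; X=np.array([float(a) for a in sys.argv[2:5]]); half=int(sys.argv[5]) if len(sys.argv)>5 else 40
ims=[]
for n in('top','scene'):
    p,d=manip.grab_frame(n); np.savez(f'{n}_{tag}.npz',p=p,d=d)
    u,v=proj(n,X).round().astype(int); u0,v0=u-half,v-half
    c=cv2.copyMakeBorder(p,99,99,99,99,cv2.BORDER_CONSTANT)[v0+99:v0+99+2*half,u0+99:u0+99+2*half,::-1]
    ims.append(cv2.resize(c,(400,400),interpolation=cv2.INTER_CUBIC)); print(n,'crop origin',u0,v0,'scale',400/(2*half))
cv2.imwrite(f'pics/{tag}.png',np.hstack(ims)); tool(X)
E
python3 look.py a1 .4397 .0037 .02
```

```text
top crop origin 213 182 scale 5.0
scene crop origin 201 136 scale 5.0
t 2.03 pos [0.4387 0.0058 0.0654] yaw 0.04 tiltdot [-0.0023  0.     -1.    ] w 88.4 F [0.07 0.14 0.04] j [-0.01  0.49  2.13 -0.    0.52 -0.01]
shift mm [45.4  1.1  2.1]
```

View pics/a1.png

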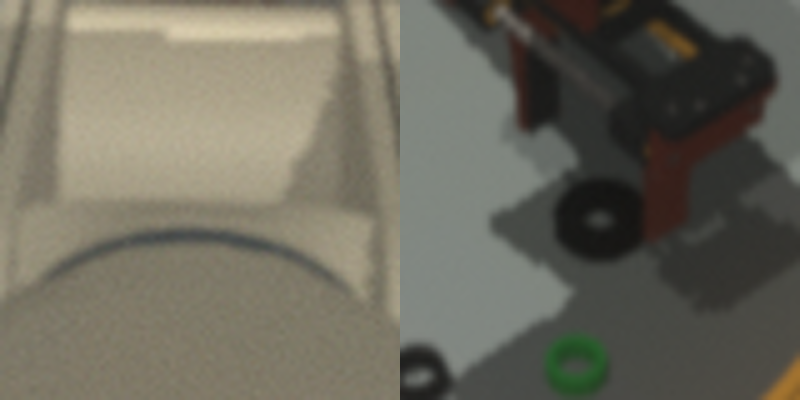

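Emit:
{"name": "servo_tool", "arguments": {
  "motion": [20,1,2,0,0,38,1,2,0,0,38,1,2,0,0,38,1,2,0,160,38,1,2,0,160,38,1,2,0,160,38,1,2,0,160,38,1,2,0,160],
  "newtons": 15
}}

```text
time_s: 2.7
position: [0.4407, 0.0038, 0.0286]
orientation: [0.501, 0.5, 0.5, -0.499]
wrist_force: [0.4, 0.1, 0.7]
gripper_width: 0.661
```

```bash
python3 -c "
from h import *
tool([.632,-.0893,.16])"
```

```text
t 2.7 pos [0.4407 0.0038 0.0286] yaw 0.04 tiltdot [ 0.0016 -0.     -1.    ] w 58.2 F [0.4  0.13 0.68] j [-0.02  0.57  2.13  0.    0.43 -0.02]
shift mm [-131.1  191.4   93.3]
```

Emit:
{"name": "servo_tool", "arguments": {
  "motion": [0,0,0,0,180,0,0,0,0,180,0,0,0,0,180,0,0,0,0,180,0,0,0,0,180]
}}

```text
time_s: 3.12
position: [0.4403, 0.0038, 0.028]
orientation: [0.5, 0.5, 0.5, -0.5]
wrist_force: [-1.2, 1.1, 6.8]
gripper_width: 0.546
```

Emit:
{"name": "servo_tool", "arguments": {
  "motion": [-30,0,0,0,180,-70,0,0,0,180,-110,0,0,0,180,-132,0,0,0,180,-132,0,0,0,180]
}}

```text
time_s: 3.53
position: [0.4429, 0.0038, 0.1639]
orientation: [0.502, 0.502, 0.498, -0.498]
wrist_force: [0.2, -0.2, -1.0]
gripper_width: 0.545
```

```bash
python3 look.py a2 .441 .0037 .142; python3 -c "
from h import *
tool([.632,-.0893,.16])"
```

```text
top crop origin 213 178 scale 5.0
scene crop origin 201 101 scale 5.0
t 3.63 pos [0.4405 0.0038 0.1602] yaw 0.05 tiltdot [ 2.e-03 -1.e-04 -1.e+00] w 47.5 F [-0.17 -0.28 -0.18] j [-0.02  0.3   2.09 -0.    0.75 -0.02]
shift mm [18.2  0.5  0.1]
t 3.63 pos [0.4405 0.0038 0.1602] yaw 0.05 tiltdot [ 2.e-03 -1.e-04 -1.e+00] w 47.5 F [-0.17 -0.28 -0.18] j [-0.02  0.3   2.09 -0.    0.75 -0.02]
shift mm [  0.6 191.4  93.2]
```

View pics/a2.png

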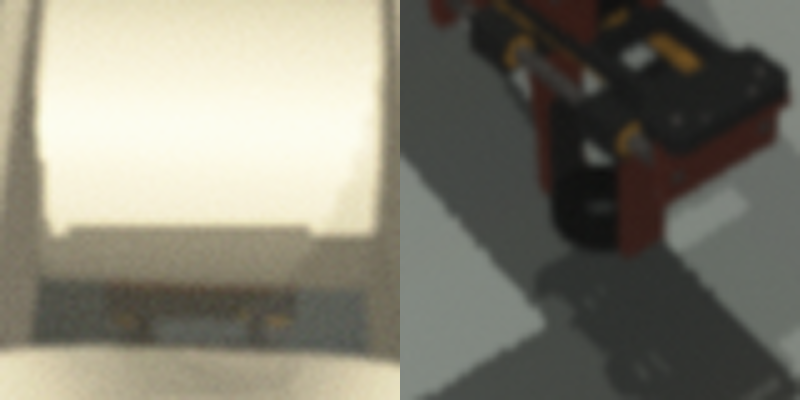

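Emit:
{"name": "servo_tool", "arguments": {
  "motion": [0,32,16,0,180,0,64,31,0,180,0,96,46,0,180,0,128,62,0,180,0,160,78,0,180,0,192.5,93,0,180,0,192.5,93,0,180]
}}

```text
time_s: 4.22
position: [0.6373, -0.0916, 0.1573]
orientation: [0.5, 0.501, 0.499, -0.5]
wrist_force: [-0.3, 0.3, -0.7]
gripper_width: 0.543
```

```bash
python3 look.py a3 .633 -.089 .12 50; python3 - <<'E'
from h import *
# block top face & post from the initial images
for n in('top','scene'):
    z=np.load(n+'0.npz'); hsv=cv2.cvtColor(z['p'],cv2.COLOR_RGB2HSV); P=cloud(n,z['d'])
    m=cv2.inRange(hsv,(105,120,60),(125,255,255))>0
    near=np.hypot(P[...,0]-.632,P[...,1]+.09)<.05
    top=m&near&(abs(P[...,2]-np.median(P[m&near][:,2]))<.006)
    r=cv2.minAreaRect((P[top][:,:2]*1000).astype(np.float32)); print(n,'block',r,np.median(P[top][:,2]))
    post=near&(P[...,2]>.05)
    for lo,hi in((.04,.06),(.06,.08),(.08,.11)):
        q=P[near&(P[...,2]>lo)&(P[...,2]<hi)]; print(lo,len(q),q.mean(0).round(4))
E
```

```text
top crop origin 248 80 scale 4.0
scene crop origin 216 167 scale 4.0
t 4.32 pos [ 0.632  -0.0894  0.1566] yaw -0.01 tiltdot [-4.2e-03  7.0e-04 -1.0e+00] w 47.7 F [-0.93 -0.08 -1.03] j [-0.16  0.55  1.65  0.    0.94 -0.16]
shift mm [36.6  1.2 -0.4]
top block ((630.179443359375, -86.95426177978516), (55.25550842285156, 55.60926055908203), 12.121005058288574) 0.037060450120988415
0.04 34 [ 0.6273 -0.0877  0.0459]
0.06 14 [ 0.6266 -0.0855  0.0714]
0.08 43 [ 0.6289 -0.0863  0.0983]
scene block ((633.5986938476562, -91.61154174804688), (57.502952575683594, 57.586936950683594), 14.490827560424805) 0.0356843720847963
0.04 33 [ 0.6366 -0.0936  0.0507]
0.06 38 [ 0.6359 -0.0933  0.0698]
0.08 56 [ 0.6362 -0.0924  0.0941]
```

View pics/a3.png

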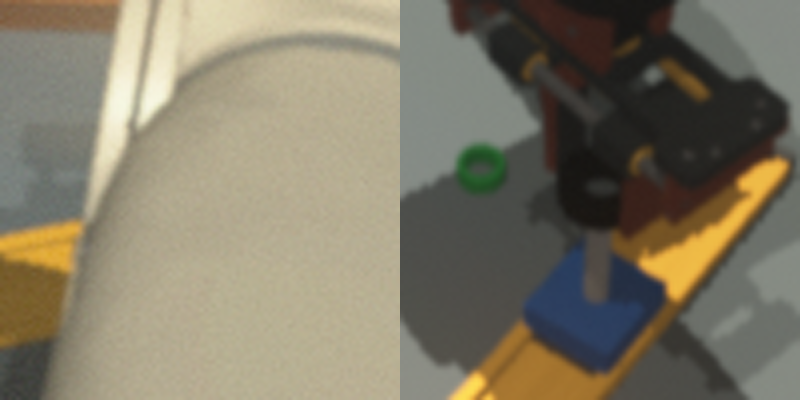

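Emit:
{"name": "servo_tool", "arguments": {
  "motion": [15,0,0,0,180,30,0,0,0,180,40,0,0,0,180,50,0,0,0,180,60,0,0,0,180,60,0,0,0,180]
}}

```text
time_s: 4.82
position: [0.631, -0.0886, 0.0973]
orientation: [0.499, 0.499, 0.501, -0.501]
wrist_force: [-1.0, -0.0, -0.9]
gripper_width: 0.54
```

```bash
python3 look.py a4 .633 -.089 .08 50
```

```text
top crop origin 246 85 scale 4.0
scene crop origin 215 178 scale 4.0
t 4.92 pos [ 0.6324 -0.0889  0.0993] yaw 0.05 tiltdot [-9.e-04  1.e-04 -1.e+00] w 47.5 F [-0.22  0.26 -0.11] j [-0.16  0.63  1.68  0.    0.83 -0.16]
shift mm [19.3  0.6  0.1]
```

View pics/a4.png

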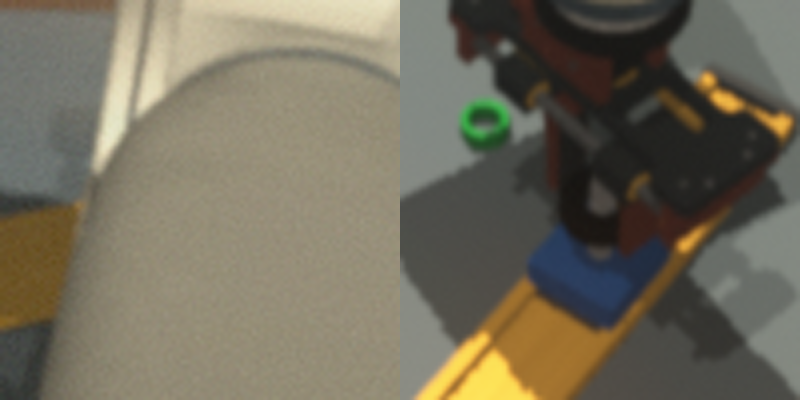

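The post is through the ring at crop (598,195) with almost no force. Lowering it the rest of the way.

Emit:
{"name": "servo_tool", "arguments": {
  "motion": [12,0,0,0,180,22,0,0,0,180,30,0,0,0,180,33,0,0,0,180,33,0,0,0,180,33,0,0,0,180]
}}

```text
time_s: 5.42
position: [0.6327, -0.089, 0.0663]
orientation: [0.5, 0.5, 0.5, -0.5]
wrist_force: [0.1, -0.1, -0.6]
gripper_width: 0.539
```

Emit:
{"name": "servo_tool", "arguments": {
  "motion": [1,0,0,0,180,1,0,0,0,60,1,0,0,0,60,1,0,0,0,60,1,0,0,0,60,1,0,0,0,60,-30,0,0,0,60,-65,0,0,0,60]
}}

```text
time_s: 6.08
position: [0.6307, -0.0887, 0.1297]
orientation: [0.498, 0.499, 0.502, -0.501]
wrist_force: [1.0, 0.2, 0.3]
gripper_width: 0.765
```

```bash
python3 look.py a5 .633 -.089 .05 50;python3 -c "
from h import *
tool([.4755,-.280,.16])"
```

```text
top crop origin 244 88 scale 4.0
scene crop origin 215 186 scale 4.0
t 6.18 pos [ 0.6362 -0.0896  0.137 ] yaw 0.04 tiltdot [ 0.0088 -0.0014 -1.    ] w 67.1 F [ 0.46  0.   -0.51] j [-0.16  0.58  1.66  0.    0.89 -0.16]
shift mm [86.9 -4.  -0.7]
t 6.18 pos [ 0.6362 -0.0896  0.137 ] yaw 0.04 tiltdot [ 0.0088 -0.0014 -1.    ] w 67.1 F [ 0.46  0.   -0.51] j [-0.16  0.58  1.66  0.    0.89 -0.16]
shift mm [ -24.2 -160.6  190.3]
```

View pics/a5.png

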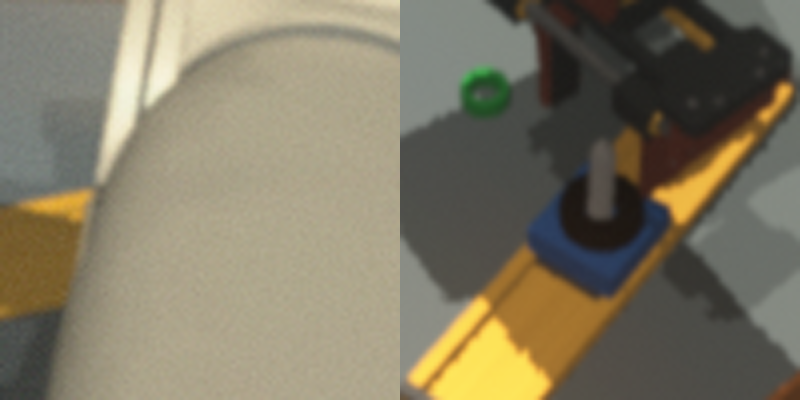

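Emit:
{"name": "servo_tool", "arguments": {
  "motion": [-15,-20,25,0,60,-25,-42,52,0,60,-25,-66,80,0,60,-25,-91,110,0,60,-25,-116,140,0,60,-25,-140,170,0,60,-25,-157,190,0,60,-25,-157,190,0,60]
}}

```text
time_s: 6.85
position: [0.4728, -0.282, 0.1563]
orientation: [-0.499, -0.5, -0.5, 0.501]
wrist_force: [0.6, -0.6, 0.3]
gripper_width: 0.767
```

Emit:
{"name": "servo_tool", "arguments": {
  "motion": [30,0,0,0,70,60,0,0,0,70,85,0,0,0,70,85,0,0,0,70]
}}

```text
time_s: 7.18
position: [0.4735, -0.2772, 0.0674]
orientation: [0.498, 0.499, 0.503, -0.5]
wrist_force: [-0.5, 0.1, -0.1]
gripper_width: 0.726
```

```bash
python3 look.py b1 .476 -.28 .03 40;python3 -c "
from h import *
tool([.476,-.2803,.031])"
```

```text
top crop origin 335 168 scale 5.0
scene crop origin 113 204 scale 5.0
t 7.28 pos [ 0.4757 -0.2785  0.0711] yaw 0.07 tiltdot [-0.0018  0.0012 -1.    ] w 63.8 F [ 0.44 -0.35  0.04] j [-0.55  0.58  1.89  0.    0.68 -0.55]
shift mm [41.1  0.3  1.6]
t 7.28 pos [ 0.4757 -0.2785  0.0711] yaw 0.07 tiltdot [-0.0018  0.0012 -1.    ] w 63.8 F [ 0.44 -0.35  0.04] j [-0.55  0.58  1.89  0.    0.68 -0.55]
shift mm [40.1  0.3  1.9]
```

View pics/b1.png

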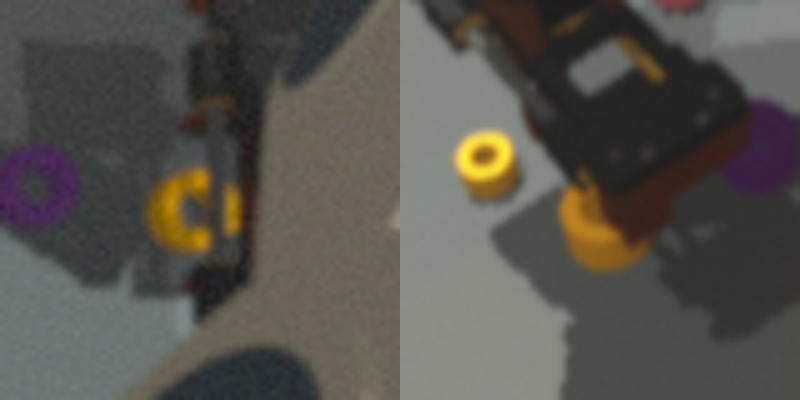

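Emit:
{"name": "servo_tool", "arguments": {
  "motion": [20,0,2,0,70,38,0,2,0,70,38,0,2,0,190,38,0,2,0,190,38,0,2,0,190,38,0,2,0,190,38,0,2,0,190,38,0,2,0,190],
  "newtons": 20
}}

```text
time_s: 7.95
position: [0.4767, -0.2816, 0.0352]
orientation: [0.501, 0.5, 0.499, -0.5]
wrist_force: [-2.0, 1.5, 6.8]
gripper_width: 0.433
```

Emit:
{"name": "servo_tool", "arguments": {
  "motion": [0,0,0,0,190,0,0,0,0,190,-20,0,0,0,190,-60,0,0,0,190,-100,0,0,0,190,-138,0,0,0,190,-138,0,0,0,190]
}}

```text
time_s: 8.53
position: [0.4796, -0.2834, 0.1794]
orientation: [0.504, 0.501, 0.496, -0.499]
wrist_force: [0.5, -0.6, -1.9]
gripper_width: 0.432
```

```bash
python3 look.py b2 .476 -.28 .15 40;python3 -c "
from h import *
tool([.633,-.0892,.171])"
```

```text
top crop origin 354 163 scale 5.0
scene crop origin 104 170 scale 5.0
t 8.63 pos [ 0.4768 -0.2817  0.1739] yaw 0.04 tiltdot [ 0.0039 -0.0024 -1.    ] w 38.0 F [-0.33  0.44 -1.76] j [-0.56  0.42  1.84  0.    0.88 -0.56]
shift mm [23.9 -0.9 -1.8]
t 8.63 pos [ 0.4768 -0.2817  0.1739] yaw 0.04 tiltdot [ 0.0039 -0.0024 -1.    ] w 38.0 F [-0.33  0.44 -1.76] j [-0.56  0.42  1.84  0.    0.88 -0.56]
shift mm [   3.   156.3 -192.4]
```

View pics/b2.png

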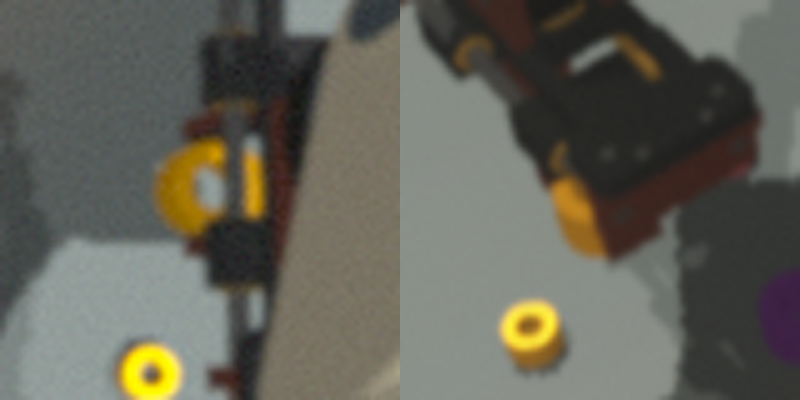

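Emit:
{"name": "servo_tool", "arguments": {
  "motion": [0,26,-32,0,190,0,52,-64,0,190,0,78,-96,0,190,0,104,-128,0,190,0,130,-160,0,190,0,156,-191,0,190,0,156,-191,0,190]
}}

```text
time_s: 9.22
position: [0.6349, -0.0847, 0.17]
orientation: [0.501, 0.499, 0.501, -0.498]
wrist_force: [-0.1, 0.8, 0.2]
gripper_width: 0.43
```

Emit:
{"name": "servo_tool", "arguments": {
  "motion": [0,0,0,0,190,0,0,0,0,190]
}}

```text
time_s: 9.38
position: [0.6303, -0.09, 0.1698]
orientation: [0.499, 0.499, 0.501, -0.5]
wrist_force: [-0.2, -0.4, -0.7]
gripper_width: 0.431
```

```bash
python3 look.py b3 .633 -.089 .10 50
```

```text
top crop origin 247 82 scale 4.0
scene crop origin 216 173 scale 4.0
t 9.48 pos [ 0.6303 -0.091   0.1706] yaw -0.02 tiltdot [-2.4e-03  2.0e-04 -1.0e+00] w 38.0 F [-0.32  0.68 -0.6 ] j [-0.16  0.53  1.65 -0.    0.96 -0.16]
shift mm [70.6  2.9 -2. ]
```

View pics/b3.png

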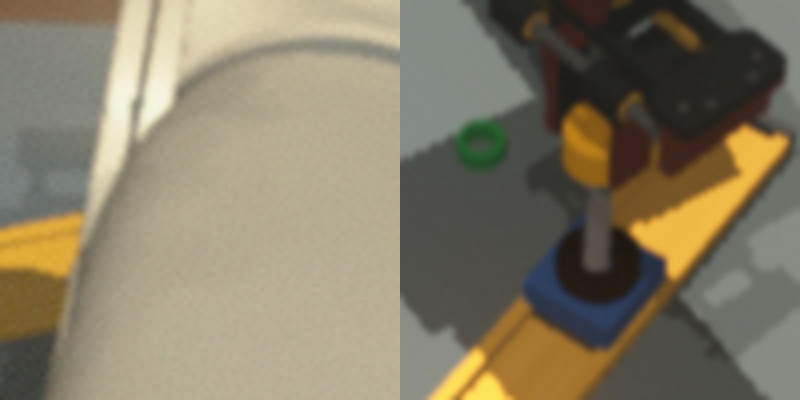

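Emit:
{"name": "servo_tool", "arguments": {
  "motion": [12,2,0,0,190,25,2,0,0,190,37,2,0,0,190,48,2,0,0,190,55,2,0,0,190,55,2,0,0,190,55,2,0,0,190]
}}

```text
time_s: 10.07
position: [0.6334, -0.0901, 0.1159]
orientation: [0.5, 0.5, 0.501, -0.5]
wrist_force: [0.1, -0.2, -1.0]
gripper_width: 0.427
```

```bash
python3 look.py b4 .633 -.089 .10 50
```

```text
top crop origin 247 82 scale 4.0
scene crop origin 216 173 scale 4.0
t 10.17 pos [ 0.6341 -0.0901  0.117 ] yaw 0.04 tiltdot [ 7.e-04 -1.e-04 -1.e+00] w 37.6 F [-1.48  0.18 -0.44] j [-0.16  0.61  1.67 -0.    0.87 -0.16]
shift mm [17.  -1.2 -1.1]
```

View pics/b4.png

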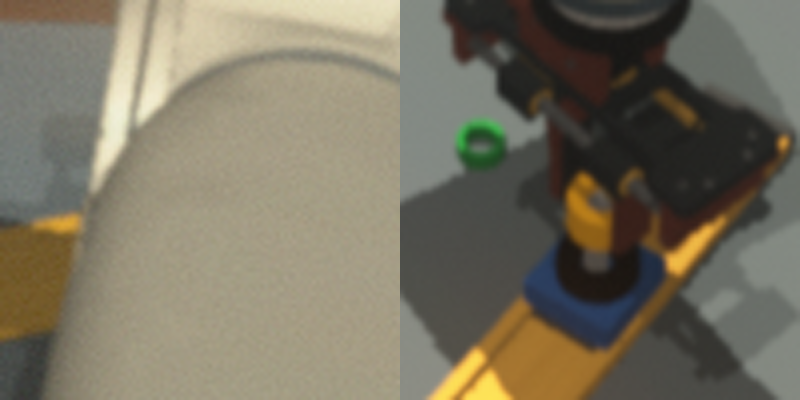

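Emit:
{"name": "servo_tool", "arguments": {
  "motion": [10,-1,0,0,190,20,-1,0,0,190,27,-1,0,0,190,31,-1,0,0,190,31,-1,0,0,190,31,-1,0,0,190]
}}

```text
time_s: 10.67
position: [0.6322, -0.09, 0.0855]
orientation: [0.5, 0.499, 0.501, -0.5]
wrist_force: [-3.5, 0.6, 4.7]
gripper_width: 0.426
```

Emit:
{"name": "servo_tool", "arguments": {
  "motion": [0,0,0,0,80,0,0,0,0,80,0,0,0,0,80,0,0,0,0,80,0,0,0,0,80,-25,0,0,0,80,-60,0,0,0,80,-60,0,0,0,80]
}}

```text
time_s: 11.33
position: [0.6362, -0.0906, 0.1513]
orientation: [0.503, 0.502, 0.498, -0.498]
wrist_force: [1.7, -0.6, 0.7]
gripper_width: 0.683
```

```bash
python3 look.py b5 .633 -.089 .07 50;python3 -c "
from h import *
tool([.4595,-.1275,.16])"
```

```text
top crop origin 245 86 scale 4.0
scene crop origin 215 181 scale 4.0
t 11.43 pos [ 0.6339 -0.0902  0.1473] yaw 0.04 tiltdot [ 3.5e-03 -5.0e-04 -1.0e+00] w 60.3 F [-0.86  0.75  0.11] j [-0.16  0.56  1.66  0.    0.91 -0.16]
shift mm [77.3 -1.1 -1.3]
t 11.43 pos [ 0.6339 -0.0902  0.1473] yaw 0.04 tiltdot [ 3.5e-03 -5.0e-04 -1.0e+00] w 60.3 F [-0.86  0.75  0.11] j [-0.16  0.56  1.66  0.    0.91 -0.16]
shift mm [ -13.3 -174.3   37.2]
```

View pics/b5.png

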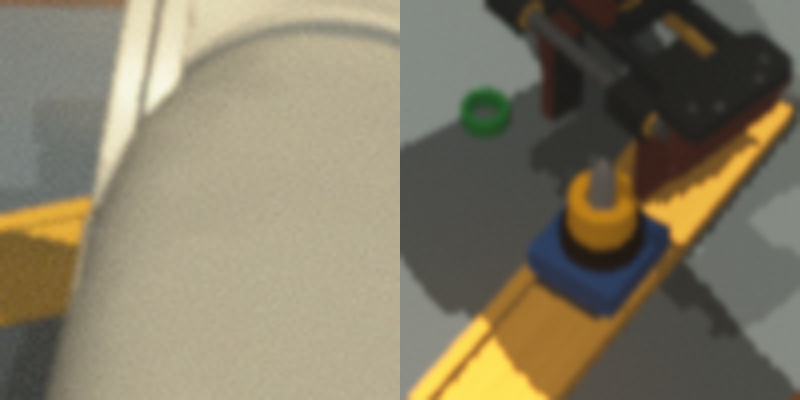

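The lug is seated around the post. Now the narrow insert.

Emit:
{"name": "servo_tool", "arguments": {
  "motion": [-13,-30,6,0,100,-13,-65,14,0,100,-13,-105,23,0,100,-13,-145,32,0,100,-13,-173.5,37.5,0,100,20,-173.5,37.5,0,100,55,-173.5,37.5,0,100,82,-173.5,37.5,0,100]
}}

```text
time_s: 12.1
position: [0.4579, -0.1276, 0.0619]
orientation: [0.5, 0.5, 0.5, -0.5]
wrist_force: [-0.3, -0.3, -0.8]
gripper_width: 0.604
```

Emit:
{"name": "servo_tool", "arguments": {
  "motion": [0,0,0,0,100,0,0,0,0,100]
}}

```text
time_s: 12.27
position: [0.4576, -0.1272, 0.0622]
orientation: [0.499, 0.499, 0.502, -0.501]
wrist_force: [-0.0, 0.2, 1.0]
gripper_width: 0.607
```

```bash
python3 look.py c1 .459 -.127 .03 40;python3 -c "
from h import *
tool([.4597,-.1277,.028])"
```

```text
top crop origin 270 175 scale 5.0
scene crop origin 164 164 scale 5.0
t 12.37 pos [ 0.4597 -0.1277  0.0643] yaw 0.05 tiltdot [ 3.e-04 -1.e-04 -1.e+00] w 53.3 F [-0.88  0.52  0.35] j [-0.3   0.52  2.05 -0.    0.57 -0.3 ]
shift mm [34.3 -0.7 -0.8]
t 12.37 pos [ 0.4597 -0.1277  0.0643] yaw 0.05 tiltdot [ 3.e-04 -1.e-04 -1.e+00] w 53.3 F [-0.88  0.52  0.35] j [-0.3   0.52  2.05 -0.    0.57 -0.3 ]
shift mm [36.3 -0.  -0.1]
```

View pics/c1.png

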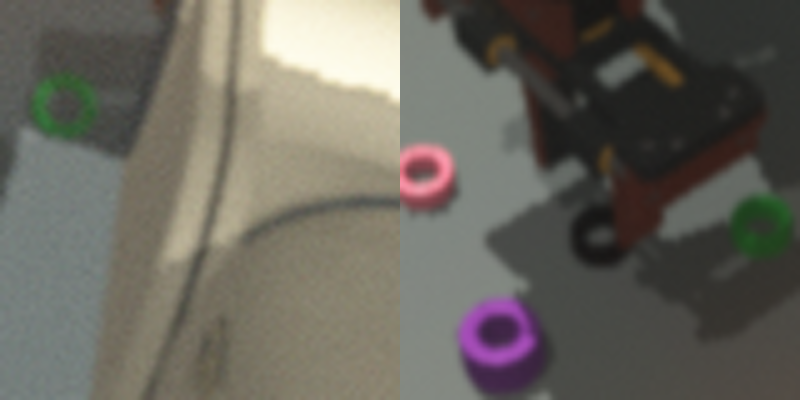

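Emit:
{"name": "servo_tool", "arguments": {
  "motion": [18,0,0,0,100,36,0,0,0,100,36,0,0,0,210,36,0,0,0,210,36,0,0,0,210,36,0,0,0,210,36,0,0,0,210,36,0,0,0,210],
  "newtons": 15
}}

```text
time_s: 13.03
position: [0.4601, -0.1279, 0.029]
orientation: [0.501, 0.5, 0.5, -0.499]
wrist_force: [-1.0, 1.1, 8.5]
gripper_width: 0.327
```

Emit:
{"name": "servo_tool", "arguments": {
  "motion": [0,0,0,0,210,0,0,0,0,210,-20,0,0,0,210,-60,0,0,0,210,-100,0,0,0,210,-132,0,0,0,210,-132,0,0,0,210]
}}

```text
time_s: 13.62
position: [0.4627, -0.1287, 0.1659]
orientation: [0.504, 0.502, 0.497, -0.498]
wrist_force: [1.2, -0.8, 0.7]
gripper_width: 0.321
```

```bash
python3 look.py c2 .459 -.127 .14 40;python3 -c "
from h import *
tool([.633,-.0895,.16])"
```

```text
top crop origin 277 170 scale 5.0
scene crop origin 160 133 scale 5.0
t 13.72 pos [ 0.4602 -0.1279  0.1614] yaw 0.05 tiltdot [ 0.004  -0.0013 -1.    ] w 28.6 F [ 0.86  0.62 -1.23] j [-0.3   0.34  2.02 -0.    0.78 -0.3 ]
shift mm [21.4 -1.3 -1. ]
t 13.72 pos [ 0.4602 -0.1279  0.1614] yaw 0.05 tiltdot [ 0.004  -0.0013 -1.    ] w 28.6 F [ 0.86  0.62 -1.23] j [-0.3   0.34  2.02 -0.    0.78 -0.3 ]
shift mm [  2.1 172.8 -38.3]
```

View pics/c2.png

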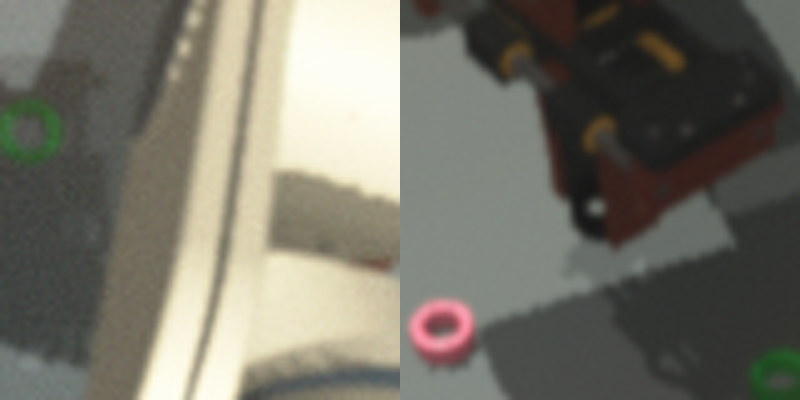

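Emit:
{"name": "servo_tool", "arguments": {
  "motion": [0,34,-8,0,210,0,68,-15,0,210,0,102,-23,0,210,0,136,-30,0,210,0,172.5,-38,0,210,0,172.5,-38,0,210,0,172.5,-38,0,210,0,172.5,-38,0,210]
}}

```text
time_s: 14.38
position: [0.6299, -0.0893, 0.1575]
orientation: [0.499, 0.499, 0.501, -0.501]
wrist_force: [0.0, -0.4, -0.7]
gripper_width: 0.319
```

```bash
python3 look.py c3 .633 -.089 .11 40
```

```text
top crop origin 257 91 scale 5.0
scene crop origin 226 180 scale 5.0
t 14.48 pos [ 0.6298 -0.0897  0.1585] yaw 0.02 tiltdot [-2.9e-03  4.0e-04 -1.0e+00] w 28.6 F [-0.31  0.22  0.22] j [-0.16  0.55  1.66 -0.    0.94 -0.16]
shift mm [48.5  3.3 -0.7]
```

View pics/c3.png

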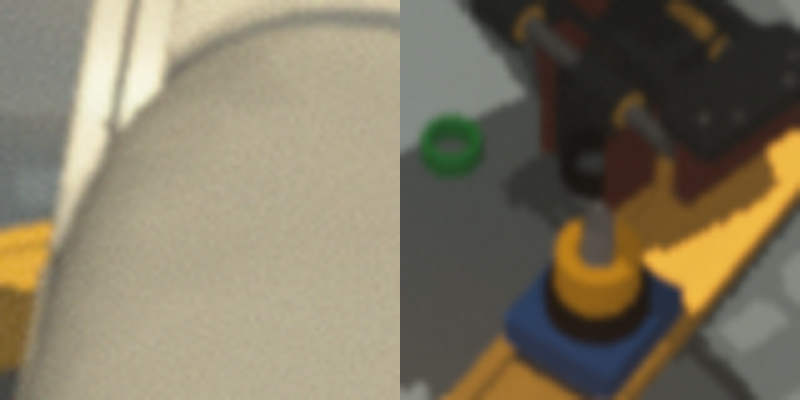

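```bash
python3 - <<'E'
from h import *
for X in((.633,-.0896,.077),(.633,-.0896,.107),(.6298,-.0897,.1295),(.6298,-.0897,.1435)):
    print(X,((proj('scene',X)-[226,180])*5+[400,0]).round(1))
z=np.load('scene_c3.npz')['p']
c=cv2.resize(z[185:245,245:285,::-1],(533,800)[:2],interpolation=cv2.INTER_CUBIC)[:600]
c=cv2.convertScaleAbs(c,alpha=2.0,beta=10)
cv2.imwrite('pics/c3z.png',c)
E
```

```text
(0.633, -0.0896, 0.077) [595.7 246.2]
(0.633, -0.0896, 0.107) [597.8 204.3]
(0.6298, -0.0897, 0.1295) [594.1 167.1]
(0.6298, -0.0897, 0.1435) [595.  146.1]
```

View pics/c3z.png

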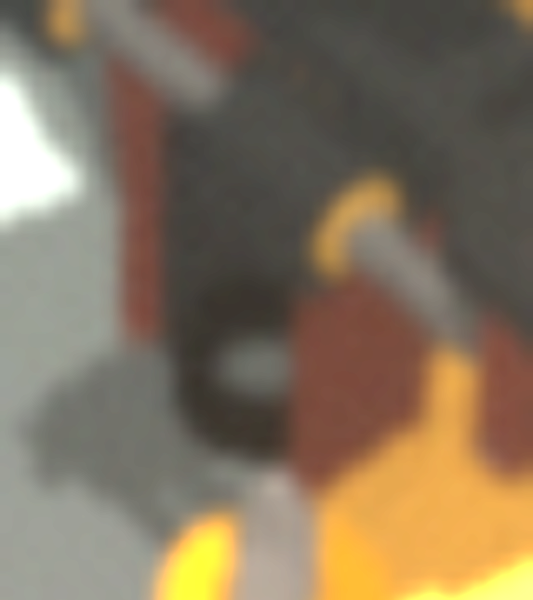

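The held ring and the post both sit within about 1 mm of where I predicted (ring centre u≈264.8, post u≈265.8). I'll correct x by 2.5 mm and descend.

Emit:
{"name": "servo_tool", "arguments": {
  "motion": [8,2.5,0,0,210,16,2.5,0,0,210,24,2.5,0,0,210,32,2.5,0,0,210,40,2.5,0,0,210,44,2.5,0,0,210,44,2.5,0,0,210,44,2.5,0,0,210]
}}

```text
time_s: 15.15
position: [0.6341, -0.0895, 0.1153]
orientation: [0.5, 0.5, 0.5, -0.5]
wrist_force: [-0.2, 0.7, -0.3]
gripper_width: 0.323
```

```bash
python3 look.py c4 .633 -.089 .09 40
```

```text
top crop origin 256 94 scale 5.0
scene crop origin 226 186 scale 5.0
t 15.25 pos [ 0.6346 -0.0896  0.116 ] yaw 0.04 tiltdot [ 6.e-04 -1.e-04 -1.e+00] w 29.2 F [ 0.2  -0.24 -0.7 ] j [-0.16  0.61  1.67 -0.    0.86 -0.16]
shift mm [26.  -1.6 -0.6]
```

View pics/c4.png

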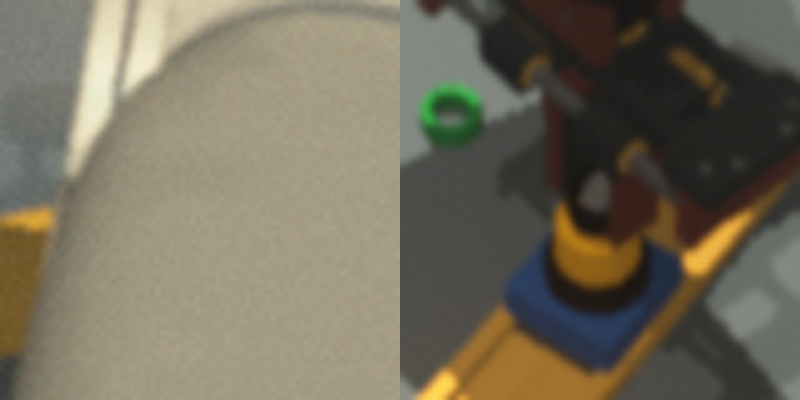

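Emit:
{"name": "servo_tool", "arguments": {
  "motion": [4,-1.2,0,0,210,8,-1.2,0,0,210,11,-1.2,0,0,210,11,-1.2,0,0,210,11,-1.2,0,0,210]
}}

```text
time_s: 15.67
position: [0.6331, -0.0896, 0.1051]
orientation: [0.5, 0.5, 0.5, -0.5]
wrist_force: [-1.3, -0.1, 4.4]
gripper_width: 0.325
```

Seated, with 4.4 N upward. Release and lift.

Emit:
{"name": "servo_tool", "arguments": {
  "motion": [0,0,0,0,120,0,0,0,0,120,0,0,0,0,120,0,0,0,0,120,0,0,0,0,120,-20,0,0,0,120,-55,0,0,0,80,-55,0,0,0,80]
}}

```text
time_s: 16.33
position: [0.6363, -0.0901, 0.1651]
orientation: [0.502, 0.501, 0.498, -0.498]
wrist_force: [2.1, -0.3, 1.7]
gripper_width: 0.644
```

```bash
python3 look.py c5 .633 -.089 .09 40;python3 -c "
from h import *
tool([.464,.1525,.16])
for n in ('top','scene'):
    z=np.load(n+'0.npz'); P=cloud(n,z['d']); m=(np.hypot(P[...,0]-.463,P[...,1]-.1525)<.03)&(P[...,2]>.006)
    q=P[m&(P[...,2]>.022)&(P[...,2]<.032)]; print(n,(q.min(0)+q.max(0))[:2]/2,np.ptp(q,axis=0)[:2])
    t=P[m]; t=t[t[:,2]>t[:,2].max()-.004]; print('tip',t.mean(0))
    v,u=np.nonzero(m); print('px',u.min(),u.max(),v.min(),v.max())
"
```

```text
top crop origin 256 94 scale 5.0
scene crop origin 226 186 scale 5.0
t 16.43 pos [ 0.6341 -0.0897  0.1612] yaw 0.04 tiltdot [ 3.2e-03 -5.0e-04 -1.0e+00] w 60.1 F [0.8  0.52 0.53] j [-0.16  0.55  1.65 -0.    0.94 -0.16]
shift mm [71.2 -1.3 -0.7]
t 16.43 pos [ 0.6341 -0.0897  0.1612] yaw 0.04 tiltdot [ 3.2e-03 -5.0e-04 -1.0e+00] w 60.1 F [0.8  0.52 0.53] j [-0.16  0.55  1.65 -0.    0.94 -0.16]
shift mm [   0.5 -169.9 -242.3]
top [0.46084319 0.15454762] [0.03020693 0.03079591]
tip [0.46125301 0.15468227 0.045472  ]
px 181 195 205 218
scene [0.46410504 0.15034738] [0.03058288 0.02917788]
tip [0.46413316 0.15073216 0.04291589]
px 284 295 147 161
```

View pics/c5.png

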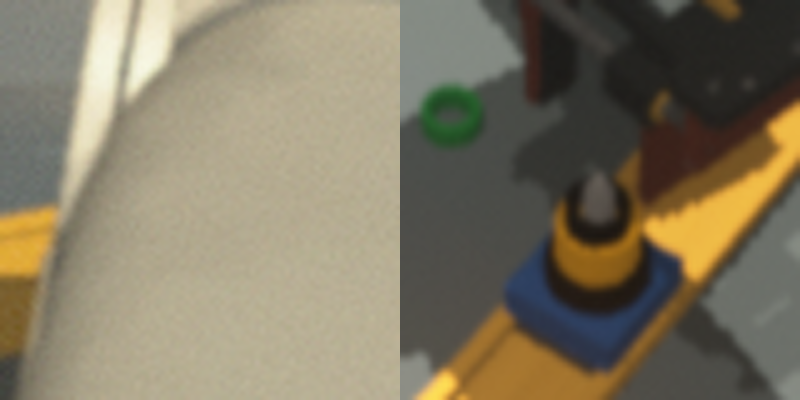

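Emit:
{"name": "servo_tool", "arguments": {
  "motion": [0,-23,-33,0,80,0,-46,-66,0,80,0,-69,-99,0,80,0,-92,-132,0,80,0,-115,-165,0,80,0,-138,-198,0,80,0,-158,-225,0,80,0,-170,-242,0,80]
}}

```text
time_s: 17.1
position: [0.4596, 0.1539, 0.1585]
orientation: [0.5, 0.498, 0.501, -0.5]
wrist_force: [0.0, 0.5, -0.5]
gripper_width: 0.686
```

Emit:
{"name": "servo_tool", "arguments": {
  "motion": [30,0,0,0,80,60,0,0,0,80,80,0,0,0,80,80,0,0,0,80,80,0,0,0,80]
}}

```text
time_s: 17.52
position: [0.4615, 0.152, 0.0784]
orientation: [-0.5, -0.498, -0.501, 0.501]
wrist_force: [0.2, -0.3, 1.3]
gripper_width: 0.684
```

```bash
python3 look.py d1 .463 .1525 .04 40;python3 -c "
from h import *
tool([.4638,.1525,.031])"
```

```text
top crop origin 148 170 scale 5.0
scene crop origin 250 108 scale 5.0
t 17.62 pos [0.4632 0.1523 0.0801] yaw 0.03 tiltdot [ 3.e-04  1.e-04 -1.e+00] w 60.5 F [-0.01  0.33 -0.5 ] j [ 0.29  0.5   2.02 -0.    0.61  0.29]
shift mm [40.1 -0.2 -0.2]
t 17.62 pos [0.4632 0.1523 0.0801] yaw 0.03 tiltdot [ 3.e-04  1.e-04 -1.e+00] w 60.5 F [-0.01  0.33 -0.5 ] j [ 0.29  0.5   2.02 -0.    0.61  0.29]
shift mm [49.1  0.6 -0.2]
```

View pics/d1.png

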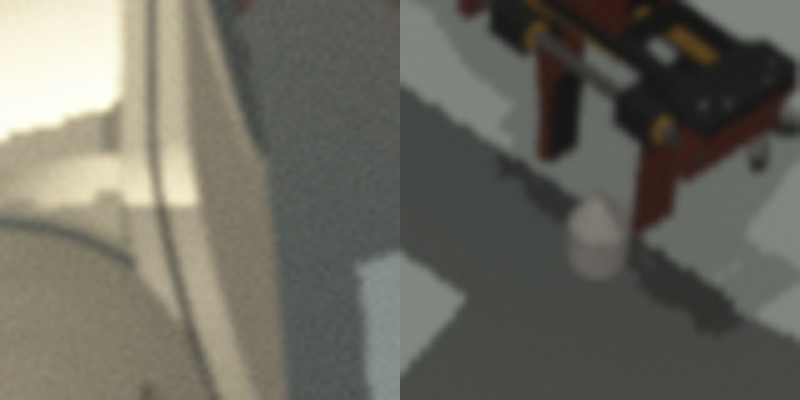

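The spur stands at crop (597,240), between the fingers. Descend and grip.

Emit:
{"name": "servo_tool", "arguments": {
  "motion": [25,0,0,0,80,48,0,0,0,80,48,0,0,0,80,48,0,0,0,205,48,0,0,0,205,48,0,0,0,205,48,0,0,0,205,48,0,0,0,205],
  "newtons": 20
}}

```text
time_s: 18.28
position: [0.4634, 0.1525, 0.0328]
orientation: [0.5, 0.5, 0.5, -0.499]
wrist_force: [-1.8, 0.4, 9.2]
gripper_width: 0.366
```

Emit:
{"name": "servo_tool", "arguments": {
  "motion": [0,0,0,0,205,0,0,0,0,205,0,0,0,0,205,-20,0,0,0,205,-60,0,0,0,205,-100,0,0,0,205,-132,0,0,0,205,-132,0,0,0,205]
}}

```text
time_s: 18.95
position: [0.4663, 0.1534, 0.1697]
orientation: [0.502, 0.503, 0.498, -0.497]
wrist_force: [1.8, 0.0, -0.1]
gripper_width: 0.366
```

```bash
python3 look.py d2 .463 .1525 .14 40;python3 -c "
from h import *
tool([.633,-.0896,.165])"
```

```text
top crop origin 140 166 scale 5.0
scene crop origin 253 79 scale 5.0
t 19.05 pos [0.4637 0.1526 0.1652] yaw 0.05 tiltdot [ 0.0036  0.0011 -1.    ] w 32.1 F [-1.19 -0.37 -1.31] j [ 0.29  0.35  1.99 -0.    0.8   0.29]
shift mm [25.2 -0.7  0.1]
t 19.05 pos [0.4637 0.1526 0.1652] yaw 0.05 tiltdot [ 0.0036  0.0011 -1.    ] w 32.1 F [-1.19 -0.37 -1.31] j [ 0.29  0.35  1.99 -0.    0.8   0.29]
shift mm [  0.6 169.2 242.3]
```

View pics/d2.png

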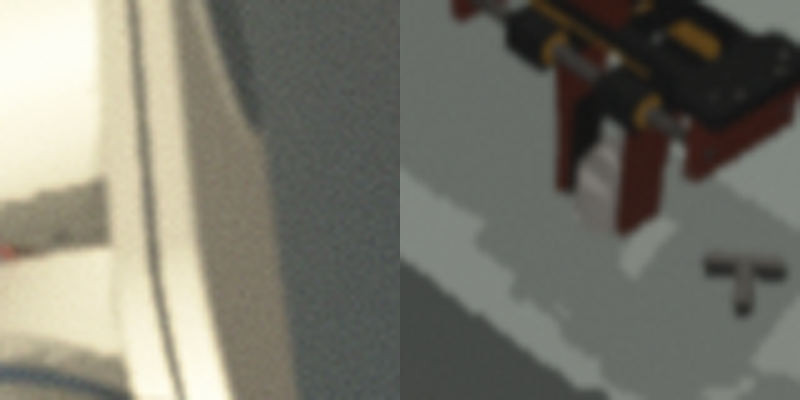

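Emit:
{"name": "servo_tool", "arguments": {
  "motion": [0,23,33,0,205,0,46,66,0,205,0,69,99,0,205,0,92,132,0,205,0,115,165,0,205,0,138,198,0,205,0,158,225,0,205,0,169.5,242,0,205]
}}

```text
time_s: 19.72
position: [0.6333, -0.0926, 0.1613]
orientation: [-0.499, -0.5, -0.5, 0.501]
wrist_force: [-0.9, 0.1, -1.3]
gripper_width: 0.365
```

Emit:
{"name": "servo_tool", "arguments": {
  "motion": [0,0,0,0,205,0,0,0,0,205,0,0,0,0,205,0,0,0,0,205]
}}

```text
time_s: 20.05
position: [0.6312, -0.0884, 0.1625]
orientation: [0.5, 0.499, 0.501, -0.5]
wrist_force: [-0.1, 0.1, -1.8]
gripper_width: 0.364
```

```bash
python3 look.py d3 .633 -.089 .11 40;python3 -c "
from h import *
tool([.633,-.0896,.1235])"
```

```text
top crop origin 257 91 scale 5.0
scene crop origin 226 180 scale 5.0
t 20.15 pos [ 0.6318 -0.0884  0.1633] yaw 0.12 tiltdot [-1.1e-03  3.0e-04 -1.0e+00] w 32.2 F [-0.16  0.42 -1.59] j [-0.16  0.54  1.65  0.    0.95 -0.16]
shift mm [53.3  1.3  0.6]
t 20.15 pos [ 0.6318 -0.0884  0.1633] yaw 0.12 tiltdot [-1.1e-03  3.0e-04 -1.0e+00] w 32.2 F [-0.16  0.42 -1.59] j [-0.16  0.54  1.65  0.    0.95 -0.16]
shift mm [39.8  1.2  1.2]
```

View pics/d3.png

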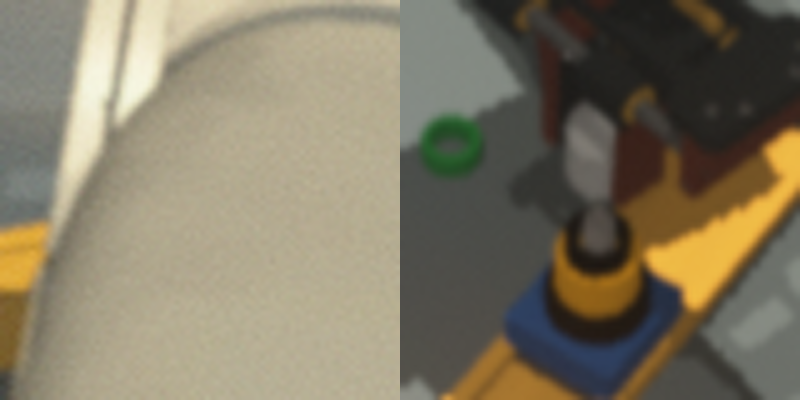

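Emit:
{"name": "servo_tool", "arguments": {
  "motion": [8,0.7,1,0,205,16,0.7,1,0,205,22,0.7,1,0,205,28,0.7,1,0,205,33,0.7,1,0,205,33,0.7,1,0,205,33,0.7,1,0,205,33,0.7,1,0,205]
}}

```text
time_s: 20.82
position: [0.6334, -0.0906, 0.1308]
orientation: [0.5, 0.5, 0.5, -0.5]
wrist_force: [0.2, 0.6, -0.1]
gripper_width: 0.367
```

```bash
python3 look.py d4 .633 -.089 .10 40
```

```text
top crop origin 257 92 scale 5.0
scene crop origin 226 183 scale 5.0
t 20.92 pos [ 0.6336 -0.0906  0.1311] yaw 0.04 tiltdot [ 7.e-04 -1.e-04 -1.e+00] w 32.6 F [-0.56  0.02 -0.07] j [-0.16  0.59  1.67 -0.    0.89 -0.16]
shift mm [31.  -0.6 -1.6]
```

View pics/d4.png

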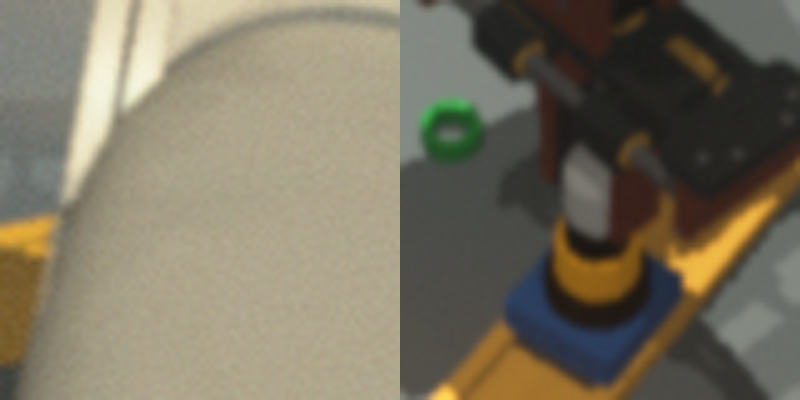

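Emit:
{"name": "servo_tool", "arguments": {
  "motion": [4,-0.3,-1,0,205,7,-0.3,-1,0,205,9,-0.3,-1,0,205,9,-0.3,-1,0,205,9,-0.3,-1,0,205]
}}

```text
time_s: 21.33
position: [0.6334, -0.0895, 0.1236]
orientation: [0.5, 0.5, 0.5, -0.5]
wrist_force: [-4.5, 0.7, 14.8]
gripper_width: 0.368
```

Emit:
{"name": "servo_tool", "arguments": {
  "motion": [-1,0,0,0,100,-1,0,0,0,100,-1,0,0,0,100,-1,0,0,0,100,-1,0,0,0,100,-25,0,0,0,80,-60,0,0,0,80,-90,0,0,0,80]
}}

```text
time_s: 22.0
position: [0.6325, -0.0895, 0.2121]
orientation: [0.5, 0.499, 0.501, -0.5]
wrist_force: [0.7, -0.8, 1.0]
gripper_width: 0.686
```

Emit:
{"name": "servo_tool", "arguments": {
  "motion": [0,-40,-10,0,80,0,-80,-30,0,80,0,-120,-60,0,80,0,-150,-90,0,80,0,-165,-130,0,80,0,-180,-165,0,80,0,-180,-165,0,80,0,-180,-165,0,80]
}}

```text
time_s: 22.67
position: [0.4518, 0.0771, 0.2118]
orientation: [0.501, 0.499, 0.501, -0.499]
wrist_force: [0.2, 0.2, 0.4]
gripper_width: 0.692
```

```bash
python3 look.py d5 .633 -.089 .08 40; python3 - <<'E'
from h import *
for n in('top','scene'):
    P=cloud(n,np.load(n+'_d5.npz')['d']); m=(np.hypot(P[...,0]-.632,P[...,1]+.0895)<.035)
    q=P[m]
    for lo,hi in((.128,.15),(.092,.12),(.08,.09),(.055,.075),(.045,.052)):
        r=q[(q[:,2]>lo)&(q[:,2]<hi)]
        if len(r): print(n,lo,len(r),((r.min(0)+r.max(0))/2)[:2].round(4),np.ptp(r,axis=0)[:2].round(4),r[:,2].max().round(4))
E
```

```text
top crop origin 256 95 scale 5.0
scene crop origin 225 188 scale 5.0
t 22.77 pos [0.4535 0.0752 0.2118] yaw 0.12 tiltdot [ 9.e-04 -3.e-04 -1.e+00] w 60.4 F [ 0.39  0.54 -0.2 ] j [ 0.14  0.23  2.01 -0.    0.89  0.14]
shift mm [132.  179.1 164.6]
top 0.128 65 [ 0.632  -0.0868] [0.0171 0.0192] 0.1391
top 0.092 67 [ 0.6323 -0.0866] [0.0314 0.0306] 0.12
top 0.08 9 [ 0.62   -0.0891] [0.0072 0.0224] 0.0842
top 0.055 49 [ 0.6296 -0.0868] [0.0337 0.0377] 0.0749
top 0.045 75 [ 0.6299 -0.0879] [0.0415 0.0465] 0.052
scene 0.128 51 [ 0.6364 -0.0916] [0.0154 0.0168] 0.1395
scene 0.092 136 [ 0.6354 -0.0904] [0.0317 0.0329] 0.12
scene 0.08 38 [ 0.6396 -0.0953] [0.0221 0.0213] 0.09
scene 0.055 103 [ 0.6362 -0.0911] [0.0336 0.036 ] 0.075
scene 0.045 103 [ 0.6356 -0.0908] [0.0448 0.0482] 0.0519
```

View pics/d5.png

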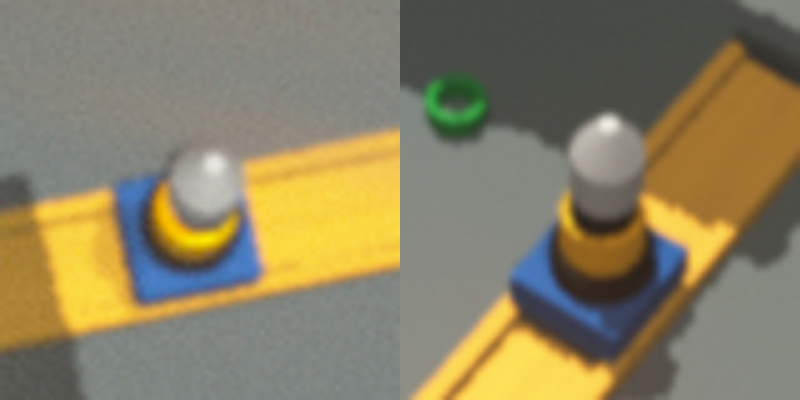

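The stack is upright. The spur tip reads about 0.139 m against an expected 0.137 m, and the tiers line up within about 3 mm in each camera. Handing in.

```bash
python3 -c "
from workcell import manip
print(manip.finish_job())"
```

```text
the job is handed in; nothing more can be done
None
```

All four parts are on the post in the required order: wide black insert, large gold tube lug, narrow black insert, then the chrome spur tip, point up. I handed the job in at about 23 s, with the gripper clear of the stack.

- **Height and alignment:** In the last pictures the stack stands upright. The spur's point measured about 0.139 m above the counter, against 0.137 m expected when fully down. The wide insert, gold lug and spur tip lined up within about 3 mm in each camera. Too little of the narrow insert was visible for a reliable position reading.
- **Seating:** I checked that each part was down before letting it go. The gold lug and narrow insert met about 4–5 N from below. The wide insert reached its expected height with no clear contact force. The spur tip was pressed a little harder, at about 15 N.
- **Disagreement:** The two cameras differ by about 3–5 mm in absolute position. I worked from their average and from offsets within each camera.
- **Not checked:** The drum key was still lying by itself in a mid-task picture. I did not re-measure it, the tension rod or the wing nut at the end, but no move went near them.

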